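# Set a counting scale with its recessed button

### The job

Give the counting scale its sample load: stack the two equal steel plates flat in the middle of its pan, one squarely on the other with their edges flush, and let go of them. Then take the pin out of its stand, reach its thin end down through the black-rimmed hole in the scale's console and push the recessed button all the way down, and finish while still gripping the pin and holding the button down. Leave the gear, the loupe and the brass part where they are.

Things in the scene. Friction and masses are not known exactly. Their poses are not given: they have to be found in the camera images.
- scale: Grey bench counting scale, fixed, 240 x 170 mm in plan; its position and heading vary. Origin at the centre of its underside, z up. Its x points from the low console (70 mm deep, x -120 to -50 mm, top 45 mm above the bench) towards the pan behind it; y is to the left as seen from the console.
- pan (a point): Centre of the top face of the scale's flat steel pan (140 mm along the scale's x, 160 mm along its y, rimless), 50 mm above the bench; it lies at x +45, y 0 mm in the scale's frame. The pan does not move under load.
- hole (a point): Centre of the mouth of the button hole in the console: a vertical round hole 14 mm wide in a black rim (21 mm outside, standing 2 mm above the console), mouth 47 mm above the bench, at x -85, y -50 mm in the scale's frame. The white button (11 mm wide) lies at its bottom, its top 28 mm below the mouth when not pressed.
- cal_button (a joint): Travel of the recessed button, m: 0 up, 0.005 fully down. Sprung: it starts to move at about 2 N and is fully down at about 4.5 N, against a rigid stop; it springs back when let go.
- pin: Loose metal pin, 95 mm long, 40 g, standing upright in its stand, thin end down. Origin at the centre of the flat lower end, z along the pin upwards. Round steel shank 7 mm wide for the first 55 mm, then a square aluminium handle 14 x 14 mm and 40 mm long (z 55 to 95 mm), its sides along the pin's x and y.
- pin_tip (a point): Lower end of the pin, the same point as the pin's origin.
- pin_stand: Fixed wooden block 55 x 55 x 42 mm that holds the pin in a vertical hole (8.5 mm wide, 30 mm deep) in the middle of its top; origin at the centre of its underside. The pin's tip stands 12 mm and its handle 67 to 107 mm above the bench.
- plate_a: One of two equal loose flat steel plates, 35 mm (x) x 50 mm (y) x 10 mm (z), 0.1 to 0.16 kg, lying flat on the bench; origin at the centre of its underside. Either plate may be the lower one.
- plate_b: The other of the two equal steel plates, same size and origin.
- gear: Bystander: loose steel gear, 49 mm across, 12 mm high, lying flat; origin at the centre of its underside.
- loupe: Bystander: loose black eye loupe, 35 mm across, 30 mm high; origin at the centre of its underside.
- brass_part: Bystander: loose turned brass-coloured part, 32 mm across, 34 mm high; origin at the centre of its underside.
Not all that is in view belongs to the job. What is shaped like the plate_a but purple is not meant. What is shaped like the pin but pink is not meant.

How it is judged:
On the way, in this order (a step that is already met when the one before it is completed fails the run):
1. both plates lie stacked squarely in the middle of the pan, released (horizontal distance between plate_a and plate_b below 0.005 m and angle between the x axis of plate_a and the x axis of plate_b, either way round below 0.12 rad and horizontal distance between each of plate_a, plate_b and pan below 0.025 m and z of plate_a in the frame of pan between -0.002 and 0.0125 m and angle between each of plate_a, plate_b's own z axis and vertical below 0.06 rad and z of plate_b in the frame of pan between -0.002 and 0.0125 m and contact force between the fingers and plate_a below 0.1 N and contact force between the fingers and plate_b below 0.1 N and linear speed of each of plate_a, plate_b below 0.02 m/s), for 0.3 s.
2. the pin is gripped and drawn up out of its stand (contact force between the fingers and pin above 1 N and z of pin_tip in the frame of pin_stand above 0.05 m), for 0.1 s.
At the end, for the whole second after the job is handed in: The program ends while the fingers grip the pin, its tip is inside the button hole and the button is at least 4 of its 5 mm down through the last second; the plates, not touched, still lie flat one on the other on the pan, flush to 5 mm and 0.12 rad, within 25 mm of the pan's middle (all of step 1 and value of joint cal_button above 0.004 m and contact force between the fingers and pin above 1 N and horizontal distance between pin_tip and hole below 0.007 m and z of pin_tip in the frame of hole below -0.028 m and contact force between pin and pin_stand below 0.1 N); the arm keeps its last pose, push and grip.
It fails at once if the button is pressed before the plates are stacked on the pan (value of joint cal_button above 0.002 m and not (horizontal distance between plate_a and plate_b below 0.005 m and angle between the x axis of plate_a and the x axis of plate_b, either way round below 0.12 rad and horizontal distance between each of plate_a, plate_b and pan below 0.025 m and z of plate_a in the frame of pan between -0.002 and 0.0125 m and angle between each of plate_a, plate_b's own z axis and vertical below 0.06 rad and z of plate_b in the frame of pan between -0.002 and 0.0125 m)).
It fails at once if a bystander is moved by more than 20 mm (distance of any of gear, loupe, brass_part from where it was at the start of the episode above 0.02 m).
It also fails if it takes over 72 s, if anything falls off the work surface, if the arm or the gripper's body presses on something with over 40 N, if the wrist force passes 120 N, or if a joint passes its speed limit or range.

### The arm

A 6-joint arm with a two-finger parallel gripper is mounted at the origin on a cart in front of the work surface, level with it; the furniture and walls round the work are solid. World frame = base frame: x ahead of the robot, y to its left, z up, the work surface at z = 0. Lengths are in m, angles in rad, forces in N, time in s.
With the tool pointing down it reaches from about 0.325 to 0.9 m from the base axis. Payload 3.5 kg.
Tool frame: the origin (TCP) lies between the finger pads; the fingertips stand 14 mm ahead of it and the grasp point (between the pads) lies 5 mm behind it; z points along the fingers, y is the line along which they close (so a half turn about z gives the same grasp; the last joint's range is limited). The gripper opens to 85 mm and grips with 20 to 120 N. Pads are 22 mm wide; open, the fingers measure 114 mm over their backs; the gripper's body (76 mm by 85 mm) begins 54 mm behind the grasp point. The pads swing forward as they close: fully open they stand 13 mm farther back than shut.
Start: joints at [-0.103, 0.276, -0.026, 1.268, 0, 1.467], TCP at [0.625, -0, 0.245] pointing down, gripper open.
Joint ranges: [-3.12, 3.12], [-0.85, 1.88], [-1.08, 1.24], [-1.95, 2.15], [-1.57, 1.53], [-3.14, 3.14]. Speed limits (rad/s): [2.57, 2.57, 3.14, 3.14, 3.14, 3.14].

### API

Orientations are given as a rotation vector (axis times angle).
In Python, from station import * gives the robot as it stands.
- The arm moves only by the tool carry_out, never from a script. Its arguments are lists of equal length, an entry for each row: "translation": the shift along the tool's x, y, z in mm, a list of three; "turn": the turn, a rotation vector about the tool's x, y, z in degrees, a list of three; "grip": the closure, from -1 (fully open) to 1 (shut). A call has exactly 10 rows; each row is the pose to reach, as a shift and turn from the pose commanded when the call began, along the tool's axes at that moment; what a row does not reach only later rows make up. A row lasts 1/8 s, in which the tool goes at most 62.5 mm and 10.7 degrees, less where a joint would pass 70% of its speed; a pose out of reach is approached as far as the arm can. A call with a gripper value outside its range is refused whole. The fingers move at their own pace and stop on an object; "force" is the grip in N (left out, the last holds). Time passes only in rows, so rows that repeat a pose let the fingers close, or fill a call up. It gives the time, the measured TCP pose, the force, the opening and the grip force at its end, in the units of the state.
- get_obs(): the state, without advancing time (a new reading comes with each control period).
- read_camera(name): name is "scene" or "side" or "wrist"; returns a dict with "pixels" (384x512x3 uint8, red, green, blue), "fov_y" (degrees; the focal length in pixels is half the picture's height over the tangent of half this angle, whatever the lens; pixels are square), "cx", "cy" (the principal point, pixels), "dist" ([k1, k2, p1, p2, k3] as OpenCV has them; the pictures are not rectified), "position" and "attitude" of the camera in the world; the wrist camera has in their place "mount" (4x4, takes a point from camera to tool coordinates, whose origin is the TCP and whose axes are the flange's). Camera axes: x right, y down, z forward; pixel columns grow to the right and rows downward; lengths in m; the calibration is good to about 2 mm. A picture is of the moment at which its call begins: read the wrist's pose just before it. There is no depth.
- finish_job(): hands the job in; it is judged then, once.
Trained networks look in a picture, given as the dict that the camera call returned (one of the last four; its "shot" number tells which), for a name from the list of things; names that differ only in an ending like _2 or _b are one class to them, and where a whole thing is asked for, a point or a joint stands for the part that bears it (a point fixed in the world has none). Each returns a list of dicts, best first, with "confidence" (0 to 1); they miss things now and then, are a little off and sometimes report something else, mostly with a low value. They report only what shows in the picture. A call takes as long as a camera call. They do not tell look-alikes from the thing itself.
- look_for(target, picture): "position" ([x, y, z] in m, in the coordinates of the camera as it stood for that picture, good to about 4 mm: the middle of the surface that is visible of it).
The state is a dict: "t": time; "qpos": joint angles; "qd": joint speeds; "joint_torque": joint torques, N m; "position": TCP position; "orientation": TCP orientation; "contact_force": force on the tool from outside, world axes, zero at the start; "torque": the same for the moment, N m; "finger_gap": finger opening in m; "grasp_force": force on a finger pad.
Only numpy, scipy, OpenCV 4.12 (cv2) and the standard library are available. Lean on these libraries where they do the work, as an engineer would, in place of code of your own. Each camera call takes 0.05 s, during which the arm holds its last target. There are 200 camera calls.

## Working session

There is one attempt and no reset: what is moved stays moved. The work goes in short steps, Python scripts to look and compute and a tool call to move; the robot and the scene stay as the last step left them, time stands still between calls to the robot, and variables do not carry over. Pictures are saved under pics/ and viewed, at most 10 in all, crops included, and the job is handed in when it is done.

Besides the shell and the picture viewer there is one more tool, called by a JSON object that holds its "fn" and its "kwargs", one argument or row to a line. carry_out: Moves the arm, as the interface text tells. Its arguments: {"type":"object","properties":{"translation":{"type":"array"},"turn":{"type":"array"},"grip":{"type":"array"},"force":{"type":"number"}},"required":["translation","turn","grip"]}

```bash
mkdir -p pics; cat > h.py <<'E'
from station import *
import numpy as np, cv2
from scipy.spatial.transform import Rotation as R
def cam(p,obs=None):
    f=p["pixels"].shape[0]/2/np.tan(np.radians(p["fov_y"])/2)
    K=np.array([[f,0,p["cx"]],[0,f,p["cy"]],[0,0,1.]])
    if "mount" in p:
        T=np.eye(4);T[:3,:3]=rot(obs["orientation"]);T[:3,3]=obs["position"];T=T@np.array(p["mount"])
    else:
        T=np.eye(4);T[:3,:3]=rot(p["attitude"]);T[:3,3]=p["position"]
    return K,np.array(p["dist"],float),T
def rot(a):
    a=np.array(a,float)
    return a if a.shape==(3,3) else R.from_rotvec(a).as_matrix()
def pix2w(p,uv,z,obs=None):
    K,d,T=cam(p,obs)
    n=cv2.undistortPoints(np.array(uv,float).reshape(-1,1,2),K,d)[:,0]
    r=np.c_[n,np.ones(len(n))]@T[:3,:3].T
    return T[:3,3]+r*((z-T[2,3])/r[:,2])[:,None]
def w2pix(p,X,obs=None):
    K,d,T=cam(p,obs); Ti=np.linalg.inv(T)
    return cv2.projectPoints(np.array(X,float).reshape(-1,3),cv2.Rodrigues(Ti[:3,:3])[0],Ti[:3,3],K,d)[0][:,0]
def c2w(p,x,obs=None):
    T=cam(p,obs)[2]; return T[:3,:3]@np.array(x)+T[:3,3]
def save(p,n): cv2.imwrite("pics/"+n,p["pixels"][:,:,::-1])
E
python3 - <<'E'
from h import *
np.set_printoptions(precision=4,suppress=True)
o=get_obs();print(o)
for c in ["scene","side","wrist"]:
    o=get_obs();p=read_camera(c);save(p,c+"0.png");print(c,{k:v for k,v in p.items() if k!="pixels"})
    for n in ["scale","pin","pin_stand","plate_a","gear","loupe","brass_part"]:
        for d in look_for(n,p): print(n,round(d["confidence"],2),c2w(p,d["position"],o))
E
```

```text
{'t': 0.0, 'qpos': array([-0.1034,  0.2771, -0.0279,  1.268 , -0.    ,  1.4674]), 'qd': array([-0.0002,  0.0007, -0.0004,  0.0002,  0.0009,  0.0005]), 'joint_torque': array([ -0.0012, -44.5514,  29.5201,   0.0165,  -0.0002,  -0.    ]), 'position': array([0.6243, 0.0001, 0.2442]), 'orientation': array([-2.2203, -2.2202,  0.0022]), 'contact_force': array([-1.1912,  0.3881, -0.5822]), 'torque': array([ 0.0349, -0.026 ,  0.073 ]), 'grasp_force': 0.0, 'finger_gap': 0.0855041042072499}
scene {'fov_y': 42.074588477554485, 'cx': 255.11897571040856, 'cy': 199.0173449394535, 'dist': array([-0.1551,  0.    ,  0.    ,  0.    ,  0.    ]), 'position': array([-0.0534, -0.9978,  1.141 ]), 'attitude': array([-2.2308,  0.6274, -0.2644]), 'shot': 1}
pin 0.4 [0.5685 0.3444 0.0689]
pin_stand 0.86 [0.5565 0.2577 0.0362]
plate_a 0.75 [ 0.4929 -0.2862  0.01  ]
plate_a 0.43 [0.4637 0.3248 0.0077]
loupe 0.53 [ 0.6537 -0.2484  0.0252]
brass_part 0.66 [ 0.623  -0.3153  0.0197]
side {'fov_y': 50.19752344774282, 'cx': 257.53009927169825, 'cy': 192.76124318315237, 'dist': array([0.0091, 0.    , 0.    , 0.    , 0. 
[... 282 characters left out ...]

plate_a 0.67 [0.4416 0.2385 0.0113]
plate_a 0.58 [0.4706 0.3342 0.0116]
gear 0.81 [0.5132 0.4314 0.0177]
loupe 0.43 [ 0.6573 -0.2363  0.0217]
wrist {'fov_y': 63.32902944267511, 'cx': 251.7302206524087, 'cy': 190.54287312023163, 'dist': array([0.0171, 0.    , 0.    , 0.    , 0.    ]), 'mount': array([[-0.0002, -0.9489, -0.3156,  0.0813],
       [ 1.    , -0.0003,  0.0003,  0.0003],
       [-0.0004, -0.3156,  0.9489, -0.1282],
       [ 0.    ,  0.    ,  0.    ,  1.    ]]), 'shot': 3}
scale 0.59 [0.5713 0.0332 0.0531]
pin 0.37 [0.5726 0.0342 0.052 ]
plate_a 0.7 [ 0.5014 -0.2762  0.0074]
gear 0.58 [0.5694 0.0321 0.0447]
loupe 0.96 [ 0.6634 -0.2396  0.0256]
brass_part 0.21 [0.5705 0.0303 0.0503]
```

View pics/scene0.png

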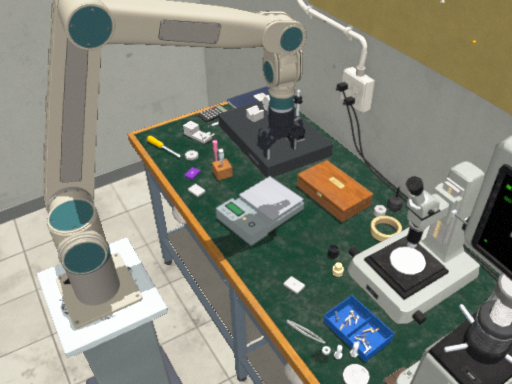

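View pics/wrist0.png

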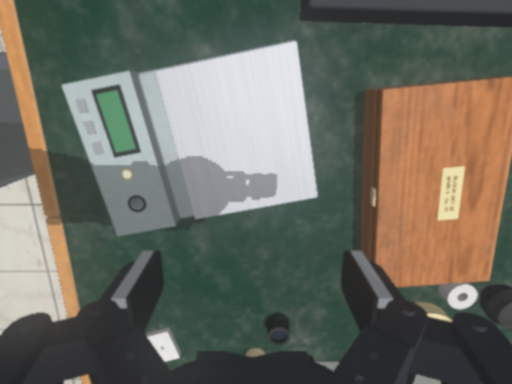

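The scene view shows the scale, one plate at (294,285), another at (193,190), a purple look-alike at (192,173), and the stand at (221,170) with a pink thing near it. The wrist view shows the pan corners at about (297,41), (317,197), (195,219) and the hole at (137,204).

```bash
python3 - <<'E'
from h import *
np.set_printoptions(precision=4,suppress=True)
o=get_obs();p=read_camera("wrist")
print(pix2w(p,[(297,41),(317,197),(195,219)],.05,o), pix2w(p,[(137,204)],.047,o), pix2w(p,[(62,85),(118,236)],.045,o),pix2w(p,[(163,345)],.01,o))
q=read_camera("side"); b=q["pixels"]; save(q,"s.png")
cv2.imwrite("pics/side1.png",cv2.resize(b[100:384,200:500,::-1],None,fx=2,fy=2,interpolation=cv2.INTER_CUBIC))
E
```

```text
[[ 0.668   0.122   0.05  ]
 [ 0.6973 -0.0338  0.05  ]
 [ 0.5614 -0.0601  0.05  ]] [[ 0.4971 -0.0431  0.047 ]] [[ 0.4372  0.0824  0.045 ]
 [ 0.4697 -0.0837  0.045 ]] [[ 0.4955 -0.2778  0.01  ]]
```

View pics/side0.png

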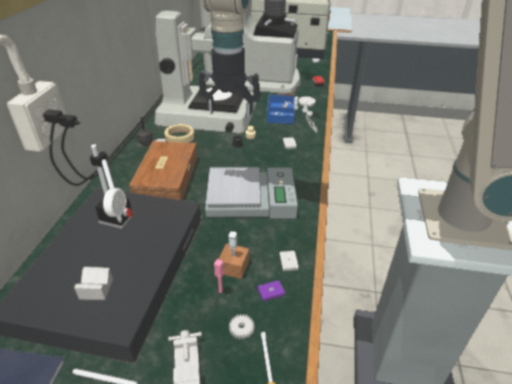

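The side view shows the second plate at (289,260), purple at (271,290), the real pin in its stand at (233,242), and a pink pin at (219,272). Heading of the scale is about 10.8°, pan centre about (0.615, 0.031), hole about (0.497, -0.043), all consistent with the drawing. I'll go above the right plate.

{"fn": "carry_out", "kwargs": {
  "translation": [
    [-55, -25, 10],
    [-110, -50, 20],
    [-165, -75, 30],
    [-220, -100, 40],
    [-278, -129, 60],
    [-278, -129, 60],
    [-278, -129, 60],
    [-278, -129, 60],
    [-278, -129, 60],
    [-278, -129, 60]
  ],
  "turn": [
    [0, 0, 0],
    [0, 0, 0],
    [0, 0, 0],
    [0, 0, 0],
    [0, 0, 0],
    [0, 0, 0],
    [0, 0, 0],
    [0, 0, 0],
    [0, 0, 0],
    [0, 0, 0]
  ],
  "grip": [-1, -1, -1, -1, -1, -1, -1, -1, -1, -1]
}}

```text
t: 2.55
position: [0.4966, -0.2772, 0.1857]
orientation: [2.219, 2.223, 0.0]
contact_force: [0.5, 0.0, -0.7]
finger_gap: 0.0851
grasp_force: 0.0
```

```bash
cat >> h.py <<'E'
def blob(p,o,z,lo,hi,guess=None):
    """bright low-saturation blobs -> minAreaRect in world at height z"""
    hsv=cv2.cvtColor(p["pixels"],cv2.COLOR_RGB2HSV)
    m=cv2.inRange(hsv,np.array(lo),np.array(hi))
    m=cv2.morphologyEx(m,cv2.MORPH_OPEN,np.ones((3,3)))
    for c in cv2.findContours(m,cv2.RETR_EXTERNAL,cv2.CHAIN_APPROX_NONE)[0]:
        if cv2.contourArea(c)<300: continue
        w=pix2w(p,c.reshape(-1,2),z,o)
        (cx,cy),s,a=cv2.minAreaRect((w[:,:2]*1000).astype(np.float32))
        if guess is None or np.hypot(cx/1000-guess[0],cy/1000-guess[1])<.05: print("blob",(cx,cy),s,a,cv2.boundingRect(c))
E
python3 - <<'E'
from h import *
np.set_printoptions(precision=4,suppress=True)
o=get_obs();p=read_camera("wrist");save(p,"w1.png");print(o["t"],o["position"],o["orientation"])
for d in look_for("plate_a",p): print(d["confidence"],c2w(p,d["position"],o))
blob(p,o,.01,(0,0,150),(180,60,255),(.4955,-.278))
E
```

```text
2.55 [ 0.4966 -0.2772  0.1857] [2.2193 2.2228 0.0002]
0.67 [ 0.4957 -0.2792  0.0097]
blob (493.18609619140625, -282.5815124511719) (36.521907806396484, 50.87122344970703) 16.930295944213867 (224, 149, 46, 55)
```

View pics/w1.png

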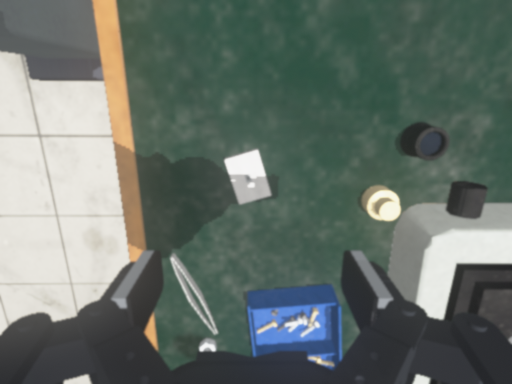

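Plate at (247,177) in the wrist view, near the expected spot, turned about 17°. Go lower, align, and look again.

{"fn": "carry_out", "kwargs": {
  "translation": [
    [-5, -3, 40],
    [-5, -3, 85],
    [-5, -3, 85],
    [-5, -3, 85],
    [-5, -3, 85],
    [-5, -3, 85],
    [-5, -3, 85],
    [-5, -3, 85],
    [-5, -3, 85],
    [-5, -3, 85]
  ],
  "turn": [
    [0, 0, -8],
    [0, 0, -17],
    [0, 0, -17],
    [0, 0, -17],
    [0, 0, -17],
    [0, 0, -17],
    [0, 0, -17],
    [0, 0, -17],
    [0, 0, -17],
    [0, 0, -17]
  ],
  "grip": [-1, -1, -1, -1, -1, -1, -1, -1, -1, -1]
}}

```text
t: 3.9
position: [0.4929, -0.283, 0.1003]
orientation: [-1.869, -2.525, 0.0]
contact_force: [0.5, 0.6, -0.8]
finger_gap: 0.0856
grasp_force: 0.0
```

```bash
cat > lk.py <<'E'
from h import *
import sys
np.set_printoptions(precision=4,suppress=True)
z=float(sys.argv[2]);g=(float(sys.argv[3]),float(sys.argv[4]))
o=get_obs();p=read_camera("wrist");save(p,sys.argv[1]);Rm=rot(o["orientation"])
print(o["t"],o["position"],"tool x,y:",Rm[:2,0],Rm[:2,1])
for d in look_for("plate_a",p): print(d["confidence"],c2w(p,d["position"],o))
blob(p,o,z,(0,0,130),(180,60,255),g)
E
python3 lk.py w2.png .01 .494 -.281
```

```text
3.9 [ 0.4929 -0.283   0.1003] tool x,y: [-0.2923  0.9563] [0.9563 0.2923]
0.69 [ 0.495  -0.2782  0.008 ]
blob (493.26806640625, -282.7110595703125) (35.86527633666992, 52.59838104248047) 17.08728790283203 (227, 167, 50, 67)
```

View pics/w2.png

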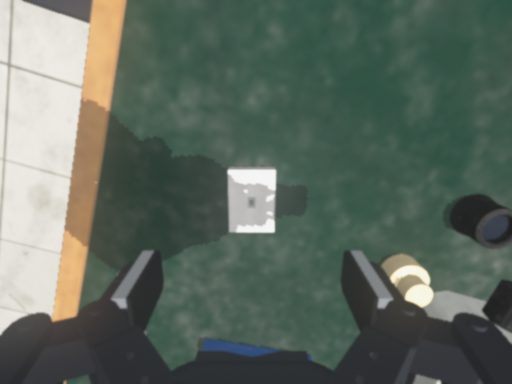

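The plate is centred under the tool (mark at (252,202)). Descend, grip and lift.

{"fn": "carry_out", "kwargs": {
  "translation": [
    [0, 0, 40],
    [0, 0, 75],
    [0, 0, 87],
    [0, 0, 87],
    [0, 0, 87],
    [0, 0, 87],
    [0, 0, 87],
    [0, 0, 87],
    [0, 0, 87],
    [0, 0, 87]
  ],
  "turn": [
    [0, 0, 0],
    [0, 0, 0],
    [0, 0, 0],
    [0, 0, 0],
    [0, 0, 0],
    [0, 0, 0],
    [0, 0, 0],
    [0, 0, 0],
    [0, 0, 0],
    [0, 0, 0]
  ],
  "grip": [-1, -1, -1, -1, 1, 1, 1, 1, 1, 1],
  "force": 40
}}

```text
t: 5.25
position: [0.4939, -0.2837, 0.0146]
orientation: [1.867, 2.523, -0.0]
contact_force: [-0.7, 0.2, 5.5]
finger_gap: 0.0337
grasp_force: 41.1
```

{"fn": "carry_out", "kwargs": {
  "translation": [
    [0, 0, -40],
    [0, 0, -100],
    [40, 31, -130],
    [80, 63, -130],
    [120, 95, -130],
    [165, 130, -130],
    [215, 169, -130],
    [264, 208, -130],
    [264, 208, -110],
    [264, 208, -100]
  ],
  "turn": [
    [0, 0, 0],
    [0, 0, 0],
    [0, 0, 3],
    [0, 0, 6],
    [0, 0, 6],
    [0, 0, 6],
    [0, 0, 6],
    [0, 0, 6],
    [0, 0, 6],
    [0, 0, 6]
  ],
  "grip": [1, 1, 1, 1, 1, 1, 1, 1, 1, 1]
}}

```text
t: 6.5
position: [0.6135, 0.0313, 0.1116]
orientation: [-1.995, -2.424, 0.003]
contact_force: [-0.0, -0.2, -1.5]
finger_gap: 0.0338
grasp_force: 40.6
```

```bash
python3 lk.py w3.png .1 .615 .031
```

```text
6.5 [0.6135 0.0313 0.1116] tool x,y: [-0.1924  0.9813] [0.9813 0.1924]
0.86 [0.6174 0.0368 0.1062]
blob (604.7091064453125, 52.4383544921875) (112.76012420654297, 118.2080078125) 11.167880058288574 (109, 86, 264, 230)
```

{"fn": "carry_out", "kwargs": {
  "translation": [
    [0, 0, 30],
    [0, 0, 44],
    [0, 0, 48],
    [0, 0, 48],
    [0, 0, 48],
    [0, 0, 48],
    [0, 0, 48],
    [0, 0, 48],
    [0, 0, 0],
    [0, 0, -40]
  ],
  "turn": [
    [0, 0, 0],
    [0, 0, 0],
    [0, 0, 0],
    [0, 0, 0],
    [0, 0, 0],
    [0, 0, 0],
    [0, 0, 0],
    [0, 0, 0],
    [0, 0, 0],
    [0, 0, 0]
  ],
  "grip": [1, 1, 1, 1, -1, -1, -1, -1, -1, -1]
}}

```text
t: 7.85
position: [0.6145, 0.0303, 0.1542]
orientation: [-1.998, -2.424, 0.0]
contact_force: [1.1, -0.4, -0.7]
finger_gap: 0.0855
grasp_force: 0.0
```

```bash
python3 lk.py w4.png .06 .615 .031; python3 - <<'E'
from h import *
o=get_obs();Rm=rot(o["orientation"]);d=np.array([.442,.238,0.18])-o["position"];print(Rm.T@d*1000)
E
```

```text
7.85 [0.6145 0.0303 0.1542] tool x,y: [-0.1909  0.9816] [0.9816 0.1909]
0.72 [0.617  0.0353 0.0563]
0.67 [0.5639 0.0401 0.0459]
blob (605.9835815429688, 34.43242645263672) (148.34547424316406, 153.4710235595703) 11.019061088562012 (131, 85, 218, 196)
[ 237.73373801 -133.61420007  -22.86680642]
```

View pics/w4.png

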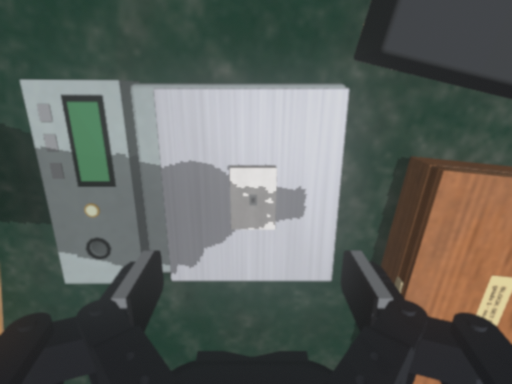

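The plate lies flat on the pan, corners about (230,167) to (275,230). Now to the second plate.

{"fn": "carry_out", "kwargs": {
  "translation": [
    [0, 0, -20],
    [40, -22, -23],
    [85, -48, -23],
    [135, -76, -23],
    [185, -104, -23],
    [238, -134, -23],
    [238, -134, -23],
    [238, -134, -23],
    [238, -134, -23],
    [238, -134, -23]
  ],
  "turn": [
    [0, 0, 0],
    [0, 0, 0],
    [0, 0, 0],
    [0, 0, 0],
    [0, 0, 0],
    [0, 0, 0],
    [0, 0, 0],
    [0, 0, 0],
    [0, 0, 0],
    [0, 0, 0]
  ],
  "grip": [-1, -1, -1, -1, -1, -1, -1, -1, -1, -1]
}}

```text
t: 9.2
position: [0.4387, 0.2375, 0.1762]
orientation: [2.001, 2.422, -0.0]
contact_force: [0.0, -0.8, -0.4]
finger_gap: 0.0858
grasp_force: 0.0
```

```bash
python3 lk.py w5.png .01 .442 .238; python3 - <<'E'
from h import *
p=read_camera("wrist");o=dict(position=[.6145,.0303,.1542],orientation=[-1.998,-2.424,0])
for c,z in (([(230,167),(276,167),(275,230),(231,230)],.06),([(157,88),(349,88),(333,281),(172,281)],.05)):
    w=pix2w(p,c,z,o);print(w,w.mean(0))
E
```

```text
9.2 [0.4387 0.2375 0.1762] tool x,y: [-0.1888  0.982 ] [0.982  0.1888]
0.69 [0.4388 0.2418 0.0121]
0.69 [0.4667 0.3308 0.0091]
blob (438.7376708984375, 238.91217041015625) (37.33561325073242, 52.40713882446289) 15.205949783325195 (231, 146, 41, 54)
[[0.59434722 0.05236584 0.06      ]
 [0.62750338 0.05880611 0.06      ]
 [0.63766362 0.00894258 0.06      ]
 [0.60372775 0.00235175 0.06      ]] [0.61581049 0.03061657 0.06      ]
[[ 0.5338208   0.09647538  0.05      ]
 [ 0.66704802  0.12235738  0.05      ]
 [ 0.69919139 -0.03354078  0.05      ]
 [ 0.56194875 -0.06018929  0.05      ]] [0.61550224 0.03127567 0.05      ]
```

View pics/w5.png

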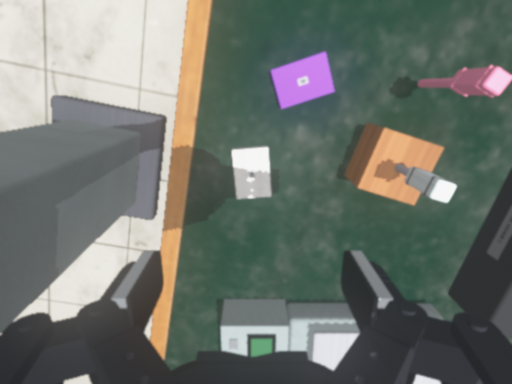

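Plate B at (251,173), purple look-alike at (302,80), pin in stand at (430,180). Lower and align.

{"fn": "carry_out", "kwargs": {
  "translation": [
    [1, 0, 40],
    [1, 0, 76],
    [1, 0, 76],
    [1, 0, 76],
    [1, 0, 76],
    [1, 0, 76],
    [1, 0, 76],
    [1, 0, 76],
    [1, 0, 76],
    [1, 0, 76]
  ],
  "turn": [
    [0, 0, -4],
    [0, 0, -4],
    [0, 0, -4],
    [0, 0, -4],
    [0, 0, -4],
    [0, 0, -4],
    [0, 0, -4],
    [0, 0, -4],
    [0, 0, -4],
    [0, 0, -4]
  ],
  "grip": [-1, -1, -1, -1, -1, -1, -1, -1, -1, -1]
}}

```text
t: 10.6
position: [0.4375, 0.2393, 0.1003]
orientation: [-1.913, -2.492, 0.0]
contact_force: [-0.2, -0.3, -0.3]
finger_gap: 0.0855
grasp_force: 0.0
```

```bash
python3 lk.py w6.png .01 .439 .239; python3 - <<'E'
from h import *
# edge rows of plate in w2 (A) and w6 (B), for same-bias comparison
for n in("w2.png","w6.png"):
    im=cv2.imread("pics/"+n);h=cv2.cvtColor(im,cv2.COLOR_BGR2HSV)
    for lo in(110,130):
        m=cv2.inRange(h,(0,0,lo),(180,60,255));m[:140]=0;m[250:]=0;m[:,:200]=0;m[:,300:]=0
        c=max(cv2.findContours(m,0,1)[0],key=cv2.contourArea);print(n,lo,cv2.minAreaRect(c))
E
```

```text
10.6 [0.4375 0.2393 0.1003] tool x,y: [-0.2588  0.9659] [0.9659 0.2588]
0.79 [0.4705 0.3309 0.0056]
0.76 [0.4384 0.2426 0.0097]
0.55 [0.5486 0.2785 0.0389]
blob (438.76702880859375, 238.94949340820312) (35.94209289550781, 52.7398567199707) 15.181315422058105 (228, 168, 50, 67)
w2.png 110 ((252.5, 194.49996948242188), (50.99999237060547, 76.99998474121094), -0.0)
w2.png 130 ((251.5, 200.0), (66.0, 49.0), 90.0)
w6.png 110 ((254.44337463378906, 200.6981201171875), (69.45613098144531, 52.51560592651367), 87.51044464111328)
w6.png 130 ((252.5, 201.0), (66.0, 49.0), 90.0)
```

{"fn": "carry_out", "kwargs": {
  "translation": [
    [0, 0, 40],
    [0, 0, 75],
    [0, 0, 87],
    [0, 0, 87],
    [0, 0, 87],
    [0, 0, 87],
    [0, 0, 87],
    [0, 0, 87],
    [0, 0, 30],
    [0, 0, -30]
  ],
  "turn": [
    [0, 0, 0],
    [0, 0, 0],
    [0, 0, 0],
    [0, 0, 0],
    [0, 0, 0],
    [0, 0, 0],
    [0, 0, 0],
    [0, 0, 0],
    [0, 0, 0],
    [0, 0, 0]
  ],
  "grip": [-1, -1, -1, -1, 1, 1, 1, 1, 1, 1],
  "force": 40
}}

```text
t: 11.95
position: [0.4362, 0.2388, 0.1306]
orientation: [-1.911, -2.491, 0.004]
contact_force: [1.6, 0.3, -0.9]
finger_gap: 0.0337
grasp_force: 40.9
```

```bash
python3 - <<'E'
from h import *
o=get_obs();Rm=rot(o["orientation"]);d=np.array([.6145,.0305,0.1300])-np.array([.4375,.2393,.1303]);print(Rm.T@d*1000,o["position"])
E
```

```text
[-2.47493523e+02  1.16933682e+02  1.19648035e-02] [0.43621736 0.23876629 0.13055896]
```

{"fn": "carry_out", "kwargs": {
  "translation": [
    [-30, 14, -20],
    [-75, 35, -20],
    [-125, 59, -20],
    [-175, 83, -20],
    [-220, 104, -10],
    [-248, 117, 0],
    [-248, 117, 0],
    [-248, 117, 0],
    [-248, 117, 0],
    [-248, 117, 0]
  ],
  "turn": [
    [0, 0, 0],
    [0, 0, 2],
    [0, 0, 4],
    [0, 0, 4],
    [0, 0, 4],
    [0, 0, 4],
    [0, 0, 4],
    [0, 0, 4],
    [0, 0, 4],
    [0, 0, 4]
  ],
  "grip": [1, 1, 1, 1, 1, 1, 1, 1, 1, 1]
}}

```text
t: 13.2
position: [0.6144, 0.0309, 0.1307]
orientation: [1.997, 2.425, 0.0]
contact_force: [-0.1, 0.9, -0.9]
finger_gap: 0.0336
grasp_force: 40.9
```

```bash
python3 - <<'E'
from h import *
o=get_obs();p=read_camera("wrist");save(p,"w7.png");Rm=rot(o["orientation"])
print(o["position"],Rm[:2,1],Rm.T@(np.array([.6145,.0305,0.0760])-o["position"])*1000)
E
```

```text
[0.61435568 0.03090973 0.13068669] [0.98138247 0.19206344] [-4.29780879e-01  4.71692026e-02  5.46867086e+01]
```

View pics/w7.png

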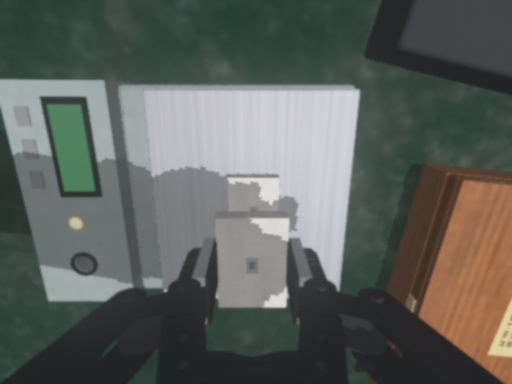

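The held plate is centred above the lower one (both centred at column ~253). Place and release.

{"fn": "carry_out", "kwargs": {
  "translation": [
    [0, 0, 30],
    [0, 0, 48],
    [0, 0, 55],
    [0, 0, 55],
    [0, 0, 55],
    [0, 0, 55],
    [0, 0, 55],
    [0, 0, 55],
    [0, 0, 30],
    [0, 0, -30]
  ],
  "turn": [
    [0, 0, 0],
    [0, 0, 0],
    [0, 0, 0],
    [0, 0, 0],
    [0, 0, 0],
    [0, 0, 0],
    [0, 0, 0],
    [0, 0, 0],
    [0, 0, 0],
    [0, 0, 0]
  ],
  "grip": [1, 1, 1, 1, -1, -1, -1, -1, -1, -1]
}}

```text
t: 14.5
position: [0.6117, 0.0302, 0.1576]
orientation: [-1.994, -2.419, 0.008]
contact_force: [1.6, 0.3, 0.9]
finger_gap: 0.0852
grasp_force: 0.0
```

```bash
python3 - <<'E'
from h import *
o=get_obs();p=read_camera("wrist");print(o["position"])
b=p["pixels"][110:290,150:350,::-1];cv2.imwrite("pics/w8.png",cv2.resize(b,None,fx=3,fy=3,interpolation=cv2.INTER_CUBIC))
for z in(.06,.07):print(z,w2pix(p,[[.6158,.0306,z]],o))
E
```

```text
[0.61169863 0.03016575 0.15758041]
0.06 [[257.5428072 198.7923205]]
0.07 [[257.68060871 203.36961611]]
```

View pics/w8.png

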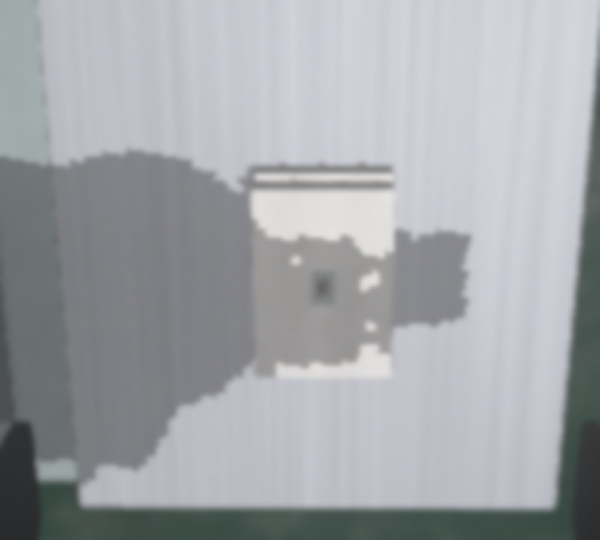

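```bash
python3 - <<'E'
from h import *
o=get_obs();p=read_camera("wrist");Rm=rot(o["orientation"]);g=p["pixels"][:,:,1].astype(int)
h=np.radians(11.05);ex=np.array([np.cos(h),np.sin(h),0]);ey=np.array([-ex[1],ex[0],0])
c=np.array([.6158,.0306,0])
for z in(.05,.06,.07):
    print(z,[w2pix(p,[c+s*ey*.025+[0,0,z]],o)[0].round(1) for s in(1,-1)],[w2pix(p,[c+s*ex*.0175+[0,0,z]],o)[0].round(1) for s in(1,-1)])
print(g[160:178,240:276].mean(1).round());print(g[230:240,245:276].mean(1).round())
print(g[180:185,225:240].mean(0).round(),g[220:224,272:290].mean(0).round())
q=p["pixels"][160:178,258];print(q.tolist())
E
```

```text
0.05 [array([246.7, 158.4]), array([247.1, 215.4])] [array([267.8, 187.7]), array([225.9, 187.8])]
0.06 [array([246.6, 161.2]), array([247. , 220.1])] [array([268.6, 191.5]), array([225. , 191.7])]
0.07 [array([246.6, 164.2]), array([246.9, 225.2])] [array([269.4, 195.6]), array([224.1, 195.8])]
[159. 180. 210. 209. 178. 156. 177. 212. 222. 224. 224. 224. 223. 223.
 223. 223. 223. 222.]
[200. 200. 200. 200. 200. 200. 200. 200. 199. 200.]
[156. 158. 158. 158. 158. 165. 179. 195. 212. 220. 222. 221. 219. 213.
 211.] [202. 201. 201. 202. 202. 202. 201. 200. 198. 197. 197. 198. 199. 200.
 198. 198. 199. 200.]
[[149, 148, 148], [178, 176, 175], [213, 212, 210], [212, 210, 208], [173, 172, 171], [146, 144, 144], [169, 167, 167], [212, 210, 208], [224, 223, 222], [226, 225, 224], [226, 225, 224], [227, 225, 224], [227, 225, 224], [227, 225, 224], [227, 225, 224], [227, 226, 224], [227, 226, 224], [227, 225, 224]]
```

Stack is flush to about 2 mm (dark side lines spaced 5.5 px against 3 px), within tolerance. On to the pin.

```bash
python3 - <<'E'
from h import *
p=read_camera("wrist");o=dict(position=[.4387,.2375,.1762],orientation=[2.001,2.422,0])
print(pix2w(p,[(442,188)],.107,o),pix2w(p,[(400,168)],.042,o),pix2w(p,[(383,126),(443,148),(417,205),(358,187)],.042,o))
o=get_obs();Rm=rot(o["orientation"]);print(Rm.T@(np.array([.553,.275,.24])-o["position"])*1000)
E
```

```text
[[0.55957717 0.27836625 0.107     ]] [[0.56220497 0.27595338 0.042     ]] [[0.53638365 0.30745468 0.042     ]
 [0.59172116 0.29925987 0.042     ]
 [0.58856852 0.24617352 0.042     ]
 [0.53179734 0.25257346 0.042     ]]
[252.92871469 -16.65351809 -75.7953293 ]
```

{"fn": "carry_out", "kwargs": {
  "translation": [
    [0, 0, -40],
    [0, 0, -82],
    [50, -2, -82],
    [100, -3, -82],
    [150, -5, -82],
    [200, -6, -82],
    [254, -8, -82],
    [254, -8, -82],
    [254, -8, -82],
    [254, -8, -82]
  ],
  "turn": [
    [0, 0, 0],
    [0, 0, 0],
    [0, 0, 5],
    [0, 0, 10],
    [0, 0, 15],
    [0, 0, 19],
    [0, 0, 19],
    [0, 0, 19],
    [0, 0, 19],
    [0, 0, 19]
  ],
  "grip": [-1, -1, -1, -1, -1, -1, -1, -1, -1, -1]
}}

```text
t: 15.9
position: [0.5586, 0.2766, 0.2418]
orientation: [-2.373, -2.059, 0.002]
contact_force: [0.3, -0.5, -0.2]
finger_gap: 0.0855
grasp_force: 0.0
```

```bash
python3 - <<'E'
from h import *
o=get_obs();p=read_camera("wrist");Rm=rot(o["orientation"]);print(o["t"],o["position"],Rm[:2,1])
e=w2pix(p,[[.5605,.2775,.107]],o)[0];print(e)
for d in look_for("pin",p): print(d["confidence"],c2w(p,d["position"],o))
u,v=e.astype(int);u0=max(u-100,0);v0=max(v-90,0);print(u0,v0)
b=p["pixels"][v0:v0+180,u0:u0+200,::-1];cv2.imwrite("pics/w9.png",cv2.resize(b,None,fx=3,fy=3,interpolation=cv2.INTER_CUBIC))
E
```

```text
15.9 [0.55857907 0.27661881 0.24175271] [ 0.99005487 -0.14067979]
[253.45090944 182.6633844 ]
0.76 [0.57488613 0.34684606 0.09437582]
0.75 [0.56407413 0.28146767 0.10307452]
153 92
```

View pics/w9.png

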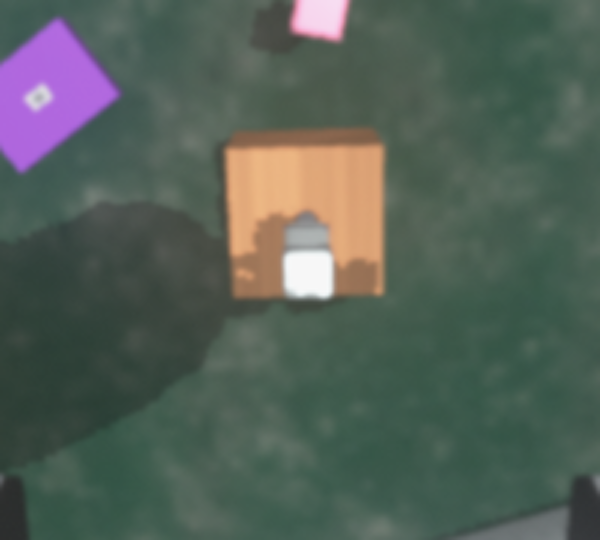

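Pin handle top at image (256,183), its sides aligned with the tool; position about (0.5625, 0.277). Descend and grip.

{"fn": "carry_out", "kwargs": {
  "translation": [
    [1, 4, 50],
    [1, 4, 100],
    [1, 4, 135],
    [1, 4, 155],
    [1, 4, 159],
    [1, 4, 159],
    [1, 4, 159],
    [1, 4, 159],
    [1, 4, 159],
    [1, 4, 159]
  ],
  "turn": [
    [0, 0, 0],
    [0, 0, 0],
    [0, 0, 0],
    [0, 0, 0],
    [0, 0, 0],
    [0, 0, 0],
    [0, 0, 0],
    [0, 0, 0],
    [0, 0, 0],
    [0, 0, 0]
  ],
  "grip": [-1, -1, -1, -1, -1, 1, 1, 1, 1, 1],
  "force": 60
}}

```text
t: 17.25
position: [0.5629, 0.2785, 0.0841]
orientation: [2.371, 2.061, 0.002]
contact_force: [-0.7, 0.1, 3.3]
finger_gap: 0.0134
grasp_force: 58.3
```

{"fn": "carry_out", "kwargs": {
  "translation": [
    [0, 0, 0],
    [0, 0, 0],
    [0, 0, 0],
    [0, 0, -20],
    [0, 0, -40],
    [0, 0, -70],
    [0, 0, -100],
    [0, 0, -110],
    [0, 0, -110],
    [0, 0, -110]
  ],
  "turn": [
    [0, 0, 0],
    [0, 0, 0],
    [0, 0, 0],
    [0, 0, 0],
    [0, 0, 0],
    [0, 0, 0],
    [0, 0, 0],
    [0, 0, 0],
    [0, 0, 0],
    [0, 0, 0]
  ],
  "grip": [1, 1, 1, 1, 1, 1, 1, 1, 1, 1]
}}

```text
t: 18.5
position: [0.5616, 0.2779, 0.1915]
orientation: [-2.37, -2.06, 0.004]
contact_force: [-0.3, -0.3, -0.3]
finger_gap: 0.0132
grasp_force: 59.1
```

```bash
python3 - <<'E'
from h import *
o=get_obs();print(o["position"],o["grasp_force"])
Rm=rot(o["orientation"]);print(Rm.T@(np.array([.4968,-.0428,.175])-o["position"])*1000)
E
```

```text
[0.56155051 0.27788026 0.19149958] 59.08702254295349
[-326.54775786  -19.43160677   17.01956728]
```

{"fn": "carry_out", "kwargs": {
  "translation": [
    [-40, -2, 0],
    [-90, -5, 0],
    [-145, -8, 0],
    [-200, -12, 0],
    [-260, -15, 5],
    [-326, -19, 17],
    [-326, -19, 17],
    [-326, -19, 17],
    [-326, -19, 17],
    [-326, -19, 17]
  ],
  "turn": [
    [0, 0, 0],
    [0, 0, 0],
    [0, 0, 0],
    [0, 0, 0],
    [0, 0, 0],
    [0, 0, 0],
    [0, 0, 0],
    [0, 0, 0],
    [0, 0, 0],
    [0, 0, 0]
  ],
  "grip": [1, 1, 1, 1, 1, 1, 1, 1, 1, 1]
}}

```text
t: 19.75
position: [0.4987, -0.0407, 0.1764]
orientation: [2.369, 2.064, 0.0]
contact_force: [-0.3, 0.6, 0.4]
finger_gap: 0.0133
grasp_force: 59.1
```

```bash
python3 - <<'E'
from h import *
np.set_printoptions(precision=4,suppress=True)
o=get_obs();p=read_camera("wrist");save(p,"w10.png");print(o["t"],o["position"],o["orientation"])
def ring(im,e,r):
    g=cv2.cvtColor(im,cv2.COLOR_BGR2GRAY);u,v=map(int,e);s=g[v-r:v+r,u-r:u+r]
    m=(s<70).astype(np.uint8)
    n,l,st,c=cv2.connectedComponentsWithStats(m)
    return [(c[i]+[u-r,v-r],st[i,2:].tolist()) for i in range(1,n) if st[i,4]>25]
for n,e,op,oo in(("wrist0.png",(137,204),[.6243,.0001,.2442],[-2.2203,-2.2202,.0022]),("w4.png",(98,248),[.6145,.0303,.1542],[-1.998,-2.424,0]),("w7.png",(84,264),[.6144,.0309,.1307],[1.997,2.425,0])):
    for c,s in ring(cv2.imread("pics/"+n),e,20): print(n,c,s,pix2w(p,[c],.047,dict(position=op,orientation=oo)))
e=w2pix(p,[[.4968,-.0428,.047]],o)[0];print("now hole px",e)
X=lambda k:np.array(o["position"])+rot(o["orientation"])@[0,0,k]
print("pin expected px tip,shoulder:",w2pix(p,[X(.071),X(.016)],o))
for c,s in ring(p["pixels"][:,:,::-1].copy(),e,40): print("now",c,s,pix2w(p,[c],.047,o))
for cn in("scene","side"):
    q=read_camera(cn);ee=w2pix(q,[[.4968,-.0428,.047]])[0];print(cn,ee,w2pix(q,[X(.071),X(.016)]))
    save(q,cn+"10.png")
E
```

```text
19.75 [ 0.4987 -0.0407  0.1764] [2.3686 2.0637 0.0004]
wrist0.png [137.1429 201.4524] [16, 15, 42] [[ 0.4967 -0.0396  0.047 ]]
w4.png [ 98.0361 247.4578] [23, 21, 166] [[ 0.4965 -0.041   0.047 ]]
w7.png [ 83.587  262.2337] [26, 21, 184] [[ 0.4965 -0.0404  0.047 ]]
now hole px [249.397  188.4191]
pin expected px tip,shoulder: [[251.2425 211.3386]
 [251.1233 251.3066]]
now [212.8916 217.2069] [13, 30, 203] [[ 0.4606 -0.0652  0.047 ]]
scene [251.8715 223.9339] [[251.7682 209.6069]
 [251.4698 196.0499]]
side [279.4097 173.7096] [[279.589  156.7357]
 [280.5634 139.3483]]
```

```bash
python3 - <<'E'
from h import *
np.set_printoptions(precision=4,suppress=True,linewidth=250)
o=get_obs();p=read_camera("wrist");print(o["position"])
for n,e,op,oo in(("wrist0.png",(137,203),[.6243,.0001,.2442],[-2.2203,-2.2202,.0022]),("w4.png",(98,248),[.6145,.0303,.1542],[-1.998,-2.424,0]),("w7.png",(84,263),[.6144,.0309,.1307],[1.997,2.425,0])):
    g=cv2.cvtColor(cv2.imread("pics/"+n),cv2.COLOR_BGR2GRAY);u,v=e
    s=g[v-17:v+17,u-17:u+17]
    t,m=cv2.threshold(s,0,255,cv2.THRESH_BINARY_INV+cv2.THRESH_OTSU);m=cv2.inRange(s,0,85)
    c=max(cv2.findContours(m,0,1)[0],key=len);c=cv2.convexHull(c)
    w=pix2w(p,c[:,0]+[u-17,v-17],.047,dict(position=op,orientation=oo));(cc,r)=cv2.minEnclosingCircle((w[:,:2]*1000).astype(np.float32));print(n,t,cc,r, cv2.fitEllipse((w[:,:2]*1000).astype(np.float32))[:2])
g=cv2.cvtColor(p["pixels"],cv2.COLOR_RGB2GRAY)
print(g[170:262:3,226:280:2])
E
```

```text
[ 0.4987 -0.0411  0.1764]
wrist0.png 105.0 (495.7419128417969, -41.99285125732422) 9.812213897705078 ((495.8185119628906, -41.98211669921875), (18.66862678527832, 19.44842529296875))
w4.png 100.0 (496.41546630859375, -41.652278900146484) 10.368885040283203 ((496.5715637207031, -41.69298553466797), (19.99283790588379, 20.68934440612793))
w7.png 125.0 (496.3916931152344, -41.2707633972168) 10.396262168884277 ((496.5655212402344, -41.362247467041016), (19.518714904785156, 20.737472534179688))
[[183 184 183 184 183 183 184 184 184 184 184 185 185 185 184 184 184 185 184 185 183 183 183 184 184 185 184]
 [182 183 184 182 181 182 182 182 183 183 183 183 183 184 184 184 184 184 184 183 183 183 183 183 183 182 182]
 [181 182 182 181 181 181 180 180 179 171 163 153 147 160 179 183 184 184 184 183 183 183 184 184 183 182 182]
 [178 181 181 182 182 182 178 155 102  92 119 136 142 104  94 123 173 183 184 184 183 184 184 183 182 182 182]
 [157 177 181 182 181 178 145  85  94 159 228 237 237 200 113  79 111 170 183 183 183 183 182 180 180 181 182]
 [124 129 155 171 180 165  93  82 102 108 116 125 
[... 2136 characters left out ...]
  67  51  64 100 108 113 114 110]
 [105 106 106 105  84  51  57  99 113 115 119 122 122 121 120 119 118 117 113  85  52  57  95 107 109 114 113]
 [105 106 106 105  79  47  60  92  99 101 102 103 102 102 101 101 102 102 100  86  54  53  91 107 107 111 113]
 [106 106 106 103  73  48  64  98 113 116 117 118 118 117 116 116 117 118 113  93  56  51  85 105 107 108 111]
 [106 105 105 100  64  47  79 121 127 128 130 132 131 130 129 128 130 130 128 116  65  48  76 104 107 107 107]
 [106 106 106  97  57  48  90 123 127 129 130 132 131 131 128 128 129 130 128 118  69  48  70 103 107 106 106]
 [106 105 106  92  53  50  96 123 127 129 130 131 132 131 129 129 130 130 129 123  81  48  63  99 106 107 107]]
```

Ring visible now at (249,187), pin shank centred on column 251 with its tip near row 214; correction about 2 mm in tool y. Enter the mouth of the hole without reaching the button.

{"fn": "carry_out", "kwargs": {
  "translation": [
    [0, -2, 0],
    [0, -2, 20],
    [0, -2, 35],
    [0, -2, 45],
    [0, -2, 50],
    [0, -2, 50],
    [0, -2, 50],
    [0, -2, 50],
    [0, -2, 50],
    [0, -2, 50]
  ],
  "turn": [
    [0, 0, 0],
    [0, 0, 0],
    [0, 0, 0],
    [0, 0, 0],
    [0, 0, 0],
    [0, 0, 0],
    [0, 0, 0],
    [0, 0, 0],
    [0, 0, 0],
    [0, 0, 0]
  ],
  "grip": [1, 1, 1, 1, 1, 1, 1, 1, 1, 1]
}}

```text
t: 21.2
position: [0.4965, -0.0416, 0.1265]
orientation: [2.371, 2.061, 0.0]
contact_force: [-0.2, 0.0, -0.9]
finger_gap: 0.0131
grasp_force: 59.1
```

```bash
python3 - <<'E'
from h import *
np.set_printoptions(precision=4,suppress=True,linewidth=250)
o=get_obs();p=read_camera("wrist");print(o["position"],o["contact_force"])
g=cv2.cvtColor(p["pixels"],cv2.COLOR_RGB2GRAY)
X=np.array(o["position"])+rot(o["orientation"])@[-.0018,0,.071]
print(w2pix(p,[X,[.4964,-.042,.047]],o))
print(g[184:250:2,226:280:2])
E
```

```text
[ 0.4965 -0.0416  0.1265] [-0.1632  0.0139 -0.8879]
[[251.245  213.7558]
 [251.1435 207.321 ]]
[[181 182 182 182 181 182 183 182 183 182 182 183 183 183 183 182 182 182 181 182 182 183 183 182 181 181 181]
 [182 182 181 181 181 182 182 182 182 182 182 182 183 182 182 182 182 183 182 182 183 183 182 181 181 181 181]
 [182 181 182 182 181 181 181 181 181 181 181 181 181 182 182 182 182 182 182 182 183 182 182 181 181 181 181]
 [164 157 178 180 180 180 180 180 181 181 181 181 180 181 182 181 182 182 183 182 182 182 181 181 181 181 181]
 [128 137 165 175 179 178 178 179 180 180 180 181 180 179 180 181 182 183 182 182 181 181 181 181 181 181 182]
 [124 126 129 153 169 177 178 178 178 175 164 161 157 146 149 169 181 183 182 182 182 181 181 180 181 182 182]
 [123 124 124 126 137 163 174 174 149 123  93  85  84  83  84 106 142 167 180 182 182 182 182 181 181 181 181]
 [122 123 124 124 125 128 151 143  94  76  80 104 113 117 103  80  80 107 165 181 181 183 183 182 181 181 181]
 [122 124 124 124 124 123 116  86  74  77 103 146 162 161 141 100  78  80 126 171 181 182 182 181 181 180 179]
 [123 
[... 1958 characters left out ...]
 115 100 103 113 113 114 114 115]
 [108 106 106 106  99  65  76 114 118 117 103  99 100 102 101  99 112 119 119 109  68  80 110 113 113 113 115]
 [107 107 107 107  98  61  74 114 118 116 103  99 100 101 102  99 111 123 136 125  69  75 111 115 116 115 118]
 [107 106 107 107  93  57  71 112 118 116 102  98 100 101 101  99 112 134 169 153  75  69 106 115 115 115 122]
 [106 106 106 106  89  54  67 110 118 116 108 108 108 109 108 108 127 143 160 140  69  63 100 114 115 115 115]
 [106 106 106 105  83  52  66 113 125 126 127 129 128 127 125 126 129 131 130 115  63  61  96 112 114 114 114]
 [106 106 106 105  80  50  62  93 100 101 103 103 103 103 101 101 103 103 101  88  57  57  93 108 114 114 114]]
```

{"fn": "carry_out", "kwargs": {
  "translation": [
    [1.5, 0, 0],
    [1.5, 0, 0],
    [1.5, 0, 5],
    [1.5, 0, 10],
    [1.5, 0, 15],
    [1.5, 0, 20],
    [1.5, 0, 25],
    [1.5, 0, 30],
    [1.5, 0, 32],
    [1.5, 0, 32]
  ],
  "turn": [
    [0, 0, 0],
    [0, 0, 0],
    [0, 0, 0],
    [0, 0, 0],
    [0, 0, 0],
    [0, 0, 0],
    [0, 0, 0],
    [0, 0, 0],
    [0, 0, 0],
    [0, 0, 0]
  ],
  "grip": [1, 1, 1, 1, 1, 1, 1, 1, 1, 1]
}}

```text
t: 22.5
position: [0.4965, -0.0401, 0.0942]
orientation: [-2.371, -2.061, 0.0]
contact_force: [-0.0, 0.6, -1.1]
finger_gap: 0.0131
grasp_force: 59.1
```

Tip is in the hole with no side load. Press.

{"fn": "carry_out", "kwargs": {
  "translation": [
    [0, 0, 2],
    [0, 0, 4],
    [0, 0, 6],
    [0, 0, 8],
    [0, 0, 9],
    [0, 0, 10],
    [0, 0, 10],
    [0, 0, 10],
    [0, 0, 10],
    [0, 0, 10]
  ],
  "turn": [
    [0, 0, 0],
    [0, 0, 0],
    [0, 0, 0],
    [0, 0, 0],
    [0, 0, 0],
    [0, 0, 0],
    [0, 0, 0],
    [0, 0, 0],
    [0, 0, 0],
    [0, 0, 0]
  ],
  "grip": [1, 1, 1, 1, 1, 1, 1, 1, 1, 1]
}}

```text
t: 23.75
position: [0.4971, -0.0402, 0.086]
orientation: [2.37, 2.061, 0.001]
contact_force: [-3.8, 0.4, 12.9]
finger_gap: 0.0136
grasp_force: 61.2
```

```bash
python3 - <<'E'
from h import *
for c in("side","scene"):
    q=read_camera(c)
    for d in look_for("plate_a",q): print(c,d["confidence"],c2w(q,d["position"]))
o=get_obs();print(o["contact_force"],o["position"],o["grasp_force"])
if 6<o["contact_force"][2]<30: print(finish_job())
E
```

```text
side 0.62 [0.61832272 0.0314213  0.07198857]
side 0.59 [0.47114535 0.33387548 0.00953043]
side 0.49 [0.61324164 0.05785554 0.06454655]
[-2.92605491  0.44600226 13.34229284] [ 0.49712001 -0.0402358   0.08601986] 61.226903200149536
the job is handed in; nothing more can be done
None
```

I handed the job in at about 24 s: the two plates are stacked in the middle of the pan, flush to about 2 mm, and the gripped pin is in the hole pressing the button with about 13 N, 32 mm below the mouth. The verdict and the button's travel were not reported back, so the button being fully down is inferred from that force and depth.

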